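Pull-test a welded stud with the bench tension gauge

TASK

The square tube offcut is standing in the way of the pull-test stand: move it first, and stand it upright in the aluminium tray. Then draw the tension gauge's black grip straight out until the pointer stands at the set clip, not noticeably past it, hold it steady there for two seconds, and ease it back gently until the rod is fully home before letting go. Leave everything else on the bench where it is.

Things in the scene. Friction and masses are not known exactly. Their poses are not given: they have to be found in the camera images.
- stand: Fixed pull-test stand. Origin: underside of its base plate, under the gauge's centre line; x along the gauge away from the pull grip (the grip is pulled to the stand's -x, roughly towards the robot), z up. Base plate 360 x 130 x 12 mm from x -0.17 to 0.19; a foot 50 x 360 x 12 mm crosses its front end.
- lamp_bar (a point): Centre of the grey lamp bar that crosses over the grip: 45 (stand x) x 360 (y) x 32 mm (z), underside 180 mm above the bench, on 22 mm square posts 160 mm to each side. Fixed above the grip, it blocks an upright hand: lean the tool back towards the stand's -x, about 35 degrees from vertical, so the fingers reach forward and down under it. Its front edge lies at stand x = -0.19.
- case (a point): Centre of the top of the gauge's aluminium case (140 x 44 x 36 mm, white scale on top, lines 5 mm apart). Axes as the stand's. It slides to -x with about 1 N of friction until the slotted link at its back is stopped by the welded stud (10 mm thick). The free play left at the start is 20 to 35 mm, not reported: feel the pull rise above 3 N.
- grip (a point): Centre of the black pull grip on the gauge's sprung rod: an upright paddle 30 mm long (stand x), 16 mm thick (y), 36 mm high, centre 55 mm above the bench; a 12 mm rod joins it to the case. Axes as the stand's. Pinch it across its thickness. It moves only along stand x.
- gauge_rod (a joint): How far the sprung rod is drawn out of the gauge's case, m: 0 = fully home, stop at 0.060. The spring pulls it home with 2.4 N at 0 and 300 N/m more beyond. As the free play is taken up it stays 0 and the whole case moves.
- pointer (a point): The pointer: a thin dark steel blade on the stand's -y half of the scale, carried by the rod above the case's top, 78 mm above the bench; this point is on its line. Axes as the stand's. It moves over the scale to -x as the rod is drawn out.
- clip_line (a point): The set clip: a small dark steel clip with a round screw head and a tooth on the +y half of the scale, 25 to 45 mm from the pointer's home; it marks the pull to reach. This point is on the tooth's line. Axes as the stand's. The pointer stands at the clip when both points have the same x in the stand's frame. It travels with the case.
- offcut: Offcut of square steel tube, 50 x 50 mm outside, wall 4 mm, 70 mm tall, 350 g nominal, standing on end on the bench just in front of the grip, in the way of the grip and of the hand. Origin: centre of its underside; z up along the tube; x and y square to its sides.
- tray: Open shallow aluminium tray, fixed, 220 (x) x 160 (y) x 35 mm outside, wall and floor about 4 mm thick. Origin: centre of its underside; axes along its sides.
- parts_case: Closed grey metal parts case, fixed, 200 x 150 x 55 mm with a low handle on top; a bystander that may stand left or right, the tray then stands on the other side. Origin: centre of underside.
- spray_bottle: Bystander: grey plastic spray bottle, 76 mm wide, 204 mm tall, upright. Origin: on its underside.
- weld_magnet: Bystander: grey stepped welding magnet, 100 x 22 mm, 75 mm tall, standing on its long edge. Origin: on its underside.
- wrench: Bystander: steel open wrench lying flat. Origin: under its middle.
- marking_can: Bystander: small upright can, 52 mm wide, 110 mm tall. Origin: on its underside.
- grease_jar: Bystander: low jar, 60 mm wide, 60 mm tall. Origin: on its underside.

How it is judged (in metres and radians):
On the way, in this order (a step that is already met when the one before it is completed fails the run):
1. the offcut stands upright on the tray's floor, let go, while the gauge is still home (x of offcut in the frame of tray between -0.085 and 0.085 m and y of offcut in the frame of tray between -0.055 and 0.055 m and z of offcut in the frame of tray below 0.012 m and angle between offcut's own z axis and vertical below 0.12 rad and contact force between the fingers and offcut below 0.1 N and linear speed of offcut below 0.03 m/s and value of joint gauge_rod below 0.006 m), for 0.2 s.
2. the gauge is held with its pointer within 4 mm of the set clip for 1 s (x of pointer in the frame of clip_line between -0.004 and 0.004 m), for 1 s.
At the end, for the whole second after the job is handed in: The gauge's rod is home (drawn less than 4 mm); the offcut stands upright (within 0.12 rad) at rest on the tray's floor, its centre within 85 mm (tray x) and 55 mm (tray y) of the tray's centre, not touched (value of joint gauge_rod below 0.004 m and x of offcut in the frame of tray between -0.085 and 0.085 m and y of offcut in the frame of tray between -0.055 and 0.055 m and z of offcut in the frame of tray below 0.012 m and angle between offcut's own z axis and vertical below 0.12 rad and contact force between the fingers and offcut below 0.1 N and linear speed of offcut below 0.03 m/s).
It fails at once if the gauge is overpulled: pointer more than 10 mm past the set clip (x of pointer in the frame of clip_line below -0.01 m).
It fails at once if the rod snaps back (faster than 0.5 m/s) (velocity of joint gauge_rod below -0.5 m/s).
It fails at once if a bystander is moved more than 30 mm (distance of any of spray_bottle, weld_magnet, wrench, marking_can, grease_jar from where it was at the start of the episode above 0.03 m).
It also fails if it takes over 72 s, if anything falls off the work surface, if the arm or the gripper's body presses on something with over 40 N, if the wrist force passes 120 N, or if a joint passes its speed limit or range.

ROBOT

A 6-joint arm with a two-finger parallel gripper is mounted at the origin on the work surface. World frame = base frame: x ahead of the robot, y to its left, z up, the work surface at z = 0. Lengths are in mm, angles in rad, forces in N, time in s.
With the tool pointing down it reaches from about 275 to 750 mm from the base axis. Payload 10.2 kg.
Tool frame: the origin (TCP) lies at the very end of the fingers, on their centre line; the grasp point (between the pads) lies ctrl.grip_depth behind it (ctrl.grip_depth is the distance from the TCP to the grasp point, in mm); z points along the fingers, y is the direction in which the jaws open and shut (so a half turn about z gives the same grasp; the last joint's range is limited). The gripper opens to 85 mm and grips with 20 to 120 N. Pads are 22 mm wide; open, the fingers measure 114 mm over their backs; the gripper's body (76 mm by 85 mm) begins 54 mm behind the grasp point. The pads swing forward as they close: fully open they stand 13 mm farther back than shut.
Start: joints at [0.926, 0.313, 1.498, -0, 1.331, -0.223], TCP at [214.95, 478.986, 231.294] pointing down, gripper open.
Joint ranges: [-2.94, 2.94], [-0.97, 2.17], [0.19, 2.56], [-1.23, 4.37], [0.02, 3.11], [-2.88, 2.88]. Speed limits (rad/s): [2.39, 2.39, 3.01, 3.14, 3.14, 3.14].

INTERFACE

Orientations are given as a unit quaternion [w, x, y, z].
In Python, from rig import telemetry, eyes, ctrl, nets gives the robot as it stands. The module is installed in compiled form; this text tells all that it offers.
- The arm moves only by the tool drive_tool, never from a script. Its argument "series" is text: rows parted by semicolons, each of 7 numbers parted by spaces: the shift along the tool's x, y, z normalised to -1 to 1, where 1 is 0.12 m, then the turn, a rotation vector about the tool's x, y, z normalised to -1 to 1, where 1 is 0.5 rad, then the opening, from 0 (shut) to 1 (fully open). In form: tx ty tz wx wy wz hand; .... A call has 1 to 20 rows; each row is the pose to reach, as a shift and turn from the pose measured when the call began, along the tool's axes at that moment; what a row does not reach only later rows make up. A row lasts 1/10 s, in which the tool goes at most 50 mm and 8.59 degrees, less where a joint would pass 70% of its speed; a pose out of reach is approached as far as the arm can. A call with a number of a shift or a turn outside -1 to 1 is refused whole. A call with a gripper value outside its range is refused whole. The fingers move at their own pace and stop on an object; "newtons" is the grip in N (left out, the last holds). Time passes only in rows, so rows that repeat a pose let the fingers close. It gives the time, the measured TCP pose, the force and the opening at its end, in the units of the state.
- telemetry.sense(): the state, without advancing time (a new reading comes with each control period).
- eyes.capture(name): name is "scene" or "top" or "wrist"; returns a dict with "frame" (400x640x3 uint8, red, green, blue), "fx", "fy", "cx", "cy" (pixels), "D" ([k1, k2, p1, p2, k3] as OpenCV has them; the pictures are not rectified), "view" (4x4, takes a point from world to camera coordinates). Camera axes: x right, y up, looking along -z (the intrinsics and any distortion apply to the point x, -y, -z); pixel columns grow to the right and rows downward; lengths in mm; the calibration is good to about 2 mm. A picture is of the moment at which its call begins. There is no depth.
- ctrl.finish_job(): hands the job in, once; it reports no verdict.
Trained networks look in a picture, given as the dict that the camera call returned (one of the last four; its "shot" number tells which), for a name from the list of things; names that differ only in an ending like _2 or _b are one class to them, and where a whole thing is asked for, a point or a joint stands for the part that bears it (a point fixed in the world has none). Each returns a list of dicts, best first, with "confidence" (0 to 1); they miss things now and then, are a little off and sometimes report something else, mostly with a low value. They report only what shows in the picture. A call takes as long as a camera call.
- nets.spot_in(name, picture): "rect" ([left, top, right, bottom] in pixels, round what is visible of it).
The state is a dict: "time_s": time; "joints": joint angles; "dq": joint speeds; "tau": joint torques, N m; "eef_pos": TCP position; "ee_rot": TCP orientation; "force": force on the tool from outside, world axes, zero at the start; "wrist_torque": the same for the moment, N m; "grip_width": opening from 0.0 (shut) to 1.0 (fully open).
Only numpy, scipy, OpenCV 4.12 (cv2) and the standard library are available. Lean on these libraries where they do the work, as an engineer would, in place of code of your own. Each camera call takes 0.05 s, during which the arm holds its last target. There are 200 camera calls.

## Working session

There is one attempt and no reset: what is moved stays moved. The work goes in short steps, Python scripts to look and compute and a tool call to move; the robot and the scene stay as the last step left them, time stands still between calls to the robot, and variables do not carry over. Pictures are saved under pics/ and viewed, about 8 in all and at most 12, crops included, and the job is handed in when it is done.

Besides the shell and the picture viewer there is one more tool, called as name(argument=value, ...) on one line, values as JSON. drive_tool: Moves the arm, as the interface text tells. Scaled input: -1 to 1 covers 0.12 m each way for a shift and 0.5 rad each way for a turn. Its arguments: {"type":"object","properties":{"series":{"type":"string"},"newtons":{"type":"number"}},"required":["series"]}

```bash
mkdir -p pics
cat > h.py <<'E'
from rig import telemetry, eyes, ctrl, nets
import numpy as np, cv2
from scipy.spatial.transform import Rotation as R
def K(p): return np.array([[p['fx'],0,p['cx']],[0,p['fy'],p['cy']],[0,0,1.]])
def ray(p,uv):
    n=cv2.undistortPoints(np.array([[uv]],float),K(p),np.array(p['D'],float))[0,0]
    V=np.array(p['view']);d=V[:3,:3].T@np.array([n[0],-n[1],-1.]);o=-V[:3,:3].T@V[:3,3]
    return o,d
def at_z(p,uv,z):
    o,d=ray(p,uv);return o+d*(z-o[2])/d[2]
def proj(p,X):
    V=np.array(p['view']);c=(V[:3,:3]@np.atleast_2d(X).T).T+V[:3,3]
    c=c*[1,-1,-1]
    return cv2.projectPoints(c.reshape(-1,1,3),np.zeros(3),np.zeros(3),K(p),np.array(p['D'],float))[0][:,0]
def save(p,name,box=None,s=1):
    f=p['frame'][:,:,::-1]
    if box: f=f[box[1]:box[3],box[0]:box[2]]
    cv2.imwrite('pics/'+name,cv2.resize(f,None,fx=s,fy=s,interpolation=cv2.INTER_CUBIC))
def rot():
    q=telemetry.sense()['ee_rot'];return R.from_quat([q[1],q[2],q[3],q[0]])
def row(target,rt=None):
    s=telemetry.sense();r=rot()
    t=r.inv().apply(np.array(target)-s['eef_pos'])/120
    w=(r.inv()*rt).as_rotvec()/.5 if rt is not None else np.zeros(3)
    return np.round(np.r_[t,w],3)
E
python3 - <<'E'
from h import *
s=telemetry.sense();print(s,ctrl.grip_depth)
for n in('top','scene'):
    p=eyes.capture(n);save(p,n+'0.png');print(n,ray(p,(320,200)))
    for k in('stand','case','grip','pointer','clip_line','offcut','tray','parts_case','spray_bottle','weld_magnet','wrench','marking_can','grease_jar','lamp_bar'):
        try: print(k,[(np.round(d['rect']),round(d['confidence'],2), np.round(at_z(p,((d['rect'][0]+d['rect'][2])/2,(d['rect'][1]+d['rect'][3])/2),40))) for d in nets.spot_in(k,p)[:2]])
        except Exception as e: print(k,e)
E
```

```text
{'time_s': 0.0, 'joints': array([ 9.25569644e-01,  3.13421453e-01,  1.49843846e+00, -3.99436381e-06,
        1.33101475e+00, -2.23400707e-01]), 'dq': array([ 0.00046133,  0.00032675, -0.00081121,  0.00065287,  0.00130493,
       -0.00073339]), 'tau': array([-1.17705789e-03, -4.12250662e+01, -2.59745389e+01, -2.69604134e-04,
        4.15256945e-03,  1.34569527e-05]), 'eef_pos': array([214.79986217, 478.75961915, 230.74917038]), 'ee_rot': array([-2.67967216e-04,  2.09352235e-01,  9.77840084e-01, -5.82309079e-04]), 'force': array([-0.95985891, -0.71736414,  0.24366496]), 'wrist_torque': array([-0.00207084, -0.00018641,  0.03436626]), 'grip_width': 0.998885441611334} 18.700000000000003
top (array([ 460.77658083,  -11.44668998, 1125.37416507]), array([ 0.1651484 ,  0.03617363, -0.98571518]))
stand [(array([247.,  95., 395., 226.]), 0.7, array([759.,  26.,  40.])), (array([318., 142., 336., 219.]), 0.28, array([700.,   7.,  40.]))]
case [(array([317., 109., 336., 220.]), 0.73, array([749.,  10.,  40.])), (array([252.,  97., 394., 223.]), 0.46, array([761.,  20.,  40.]))]
grip [(array([320.
[... 1938 characters left out ...]
ase [(array([186., 186., 242., 248.]), 0.91, array([ 463., -342.,   40.])), (array([330., 210., 338., 227.]), 0.28, array([615.,  32.,  40.]))]
spray_bottle [(array([412., 175., 439., 228.]), 0.84, array([671., 351.,  40.]))]
weld_magnet [(array([223., 257., 246., 285.]), 0.67, array([ 681., -326.,   40.]))]
wrench [(array([249., 184., 260., 223.]), 0.66, array([ 458., -200.,   40.]))]
marking_can [(array([177., 258., 205., 281.]), 0.57, array([ 627., -454.,   40.]))]
grease_jar [(array([442., 175., 457., 196.]), 0.86, array([643., 465.,  40.])), (array([221., 254., 245., 282.]), 0.5, array([ 670., -328.,   40.]))]
lamp_bar [(array([273., 167., 391., 332.]), 0.77, array([722., -18.,  40.]))]
```

View pics/top0.png

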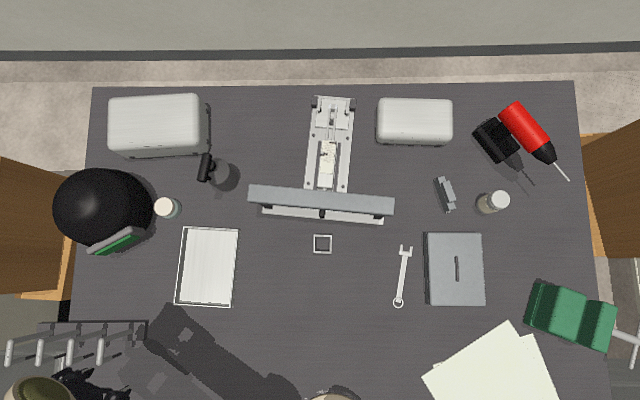

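View pics/scene0.png

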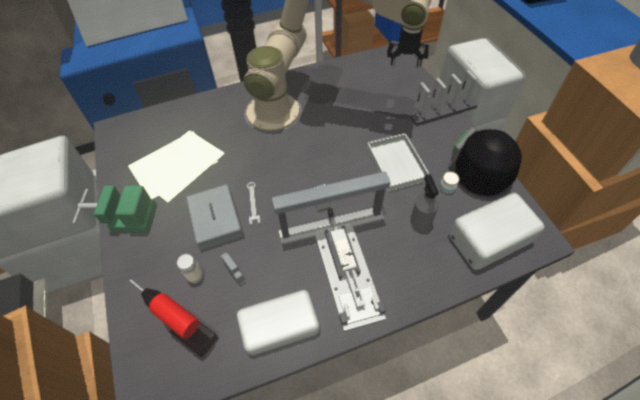

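The top view shows the offcut at (323,244), the tray at (207,266), the lamp bar from (248,192) to (394,207), the grip at (322,213) and the parts case on the right. The scene view agrees. I'll measure in an enlarged crop.

Run:
```python
from h import *
p=eyes.capture('top');save(p,'t1.png',(240,90,400,260),3.5)
P=lambda u,v,z:np.round(at_z(p,(u,v),z),1)
print('off',P(323,243.5,70)[:2],[P(*c,70)[:2] for c in((314,235),(332,235),(332,253),(314,253))])
print('tray corners',[P(*c,35)[:2] for c in((183,226.5),(240,229),(232,307),(174,303.5))])
```

```text
off [515.8  19.2] [array([539.4,  44.1]), array([539.1,  -5.8]), array([489.7,  -5.4]), array([490. ,  44.1])]
tray corners [array([569.1, 424.2]), array([560.6, 259.2]), array([343.5, 274.2]), array([354. , 436.6])]
```

View pics/t1.png

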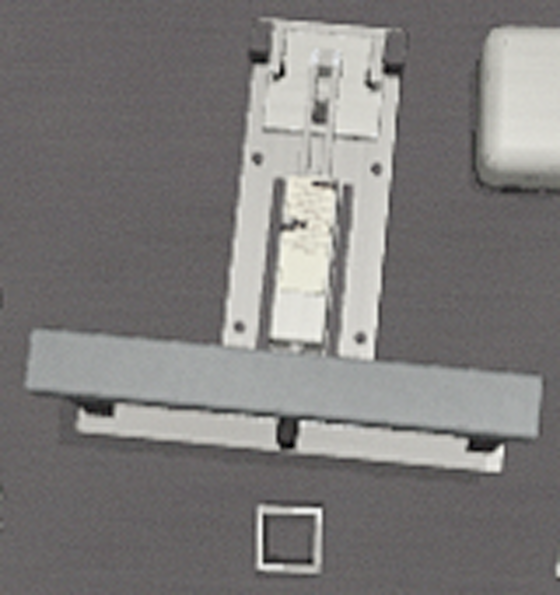

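Run:
```python
from h import *
p=eyes.capture('top')
P=lambda u,v,z:np.round(at_z(p,(240+u/3.5,90+v/3.5),z),1)[:2]
for n,u,v,z in [('lampFL',25,388,212),('lampFR',540,437,212),('lampBL',33,330,212),('lampBR',543,378,212),('plateRL',262,18,12),('plateRR',402,35,12),('plFL',223,345,12),('plFR',375,358,12),('footFL',78,428,12),('footFR',502,470,12),('caseBL',283,178,73),('caseBR',338,180,73),('caseFL',270,340,73),('caseFR',326,342,73),('ptr',325,183,78),('clip',290,225,78),('gripF',287,447,73),('gripB',287,415,73)]: print(n,P(u,v,z))
for k in('case','pointer','clip_line','grip'):
    print(k,[(np.round(d['rect'],1),round(d['confidence'],2)) for d in nets.spot_in(k,p)[:3]])
print(row([475,19,180],R.from_quat([0,1,0,0])))
```

```text
lampFL [613.1 200. ]
lampFR [ 576.1 -156.6]
lampBL [654.4 195.6]
lampBR [ 617.2 -160.1]
plateRL [976.9  44.7]
plateRR [959.2 -78.8]
plFL [682.3  78. ]
plFR [669.9 -51.3]
footFL [611.8 200.4]
footFR [ 573.8 -156. ]
caseBL [809.4  24.4]
caseBR [807.2 -20.8]
caseFL [673.9  35.2]
caseFR [671.9  -9.9]
ptr [803.1 -10.1]
clip [768.   18.6]
gripF [587.1  21.7]
gripB [612.8  21.6]
case [(array([318.7, 107.9, 336.4, 219. ]), 0.81), (array([477.8, 191.1, 511.7, 214. ]), 0.56)]
pointer [(array([318.5, 138.7, 334.2, 217.6]), 0.65)]
clip_line []
grip []
[-3.546 -2.61   0.428 -0.     0.    -0.844]
```

drive_tool(series="-0.4 -0.3 0 0 0 -0.3 1; -0.8 -0.6 0 0 0 -0.6 1; -1 -1 0 0 0 -0.844 1; -1 -1 0 0 0 -0.844 1; -1 -1 0 0 0 -0.844 1", newtons=40)

```text
time_s: 2.3
eef_pos: [275.9, 317.6, 231.5]
ee_rot: [0.0, 0.001, 1.0, -0.0]
force: [0.2, -0.2, 0.2]
grip_width: 1.002
```

drive_tool(series="-0.4 -0.4 0 0 0 0 1; -0.7 -0.8 0 0 0 0 1; -1 -1 0 0 0 0 1; -1 -1 0 0 0 0 1")

```text
time_s: 2.7
eef_pos: [397.9, 195.3, 231.7]
ee_rot: [0.001, 0.003, 1.0, -0.0]
force: [-0.8, -0.5, 0.8]
grip_width: 0.999
```

drive_tool(series="-0.2 -0.4 0 0 0 0 1; -0.4 -0.8 0 0 0 0 1; -0.5 -1 0 0 0 0 1; -0.5 -1 0 0 0 0 1")

```text
time_s: 3.1
eef_pos: [458.9, 72.2, 231.6]
ee_rot: [0.001, 0.005, 1.0, -0.001]
force: [-0.7, -0.7, -0.1]
grip_width: 0.997
```

drive_tool(series="0 -0.3 0 0 0 0 1; 0 -0.5 0 0 0 0 1; 0 -0.5 0 0 0 0 1; 0 -0.5 0 0 0 0 1")

```text
time_s: 3.5
eef_pos: [458.3, 13.0, 231.8]
ee_rot: [0.001, 0.005, 1.0, -0.0]
force: [-0.6, 0.2, -0.3]
grip_width: 0.999
```

Run:
```python
from h import *
p=eyes.capture('wrist');save(p,'w1.png');s=telemetry.sense();print(s['eef_pos'],s['time_s'],ray(p,(320,200)))
print([(np.round(d['rect']),d['confidence']) for d in nets.spot_in('offcut',p)[:2]])
print(proj(p,[[515.8,19.2,70],[602,21,73],[803,-10,78],[768,18,78]]))
```

```text
[458.30175943  13.2426257  231.77593989] 3.55 (array([378.66474163,  13.2568117 , 373.76649819]), array([ 0.2950154 ,  0.02355851, -0.95579584]))
[(array([290., 195., 345., 271.]), 0.84), (array([  1., 288.,  71., 385.]), 0.52)]
[[318.49449089 242.03610913]
 [320.4815567  317.8638499 ]
 [295.55130439 458.93424521]
 [318.22272601 437.8429252 ]]
```

View pics/w1.png

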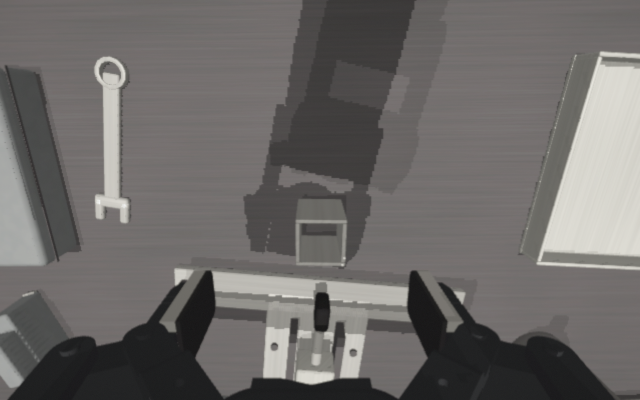

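The wrist view shows the tube top at about (321,243), where the top view predicted (318,242), so I can grasp it.

drive_tool(series="-0.4 0.04 0.2 0 0 0 1; -0.45 0.04 0.55 0 0 0 1; -0.45 0.04 0.9 0 0 0 1; -0.45 0.04 1 0 0 0 1; -0.45 0.04 1 0 0 0 1")

```text
time_s: 4.1
eef_pos: [511.9, 18.4, 111.2]
ee_rot: [-0.0, 0.004, 1.0, -0.0]
force: [0.4, -1.0, 0.1]
grip_width: 0.999
```

drive_tool(series="0 0 0.3 0 0 0 1; 0 0 0.5 0 0 0 1; 0 0 0.62 0 0 0 1; 0 0 0.62 0 0 0 1; 0 0 0.62 0 0 0 0.3; 0 0 0.62 0 0 0 0.3; 0 0 0.62 0 0 0 0.3; 0 0 0.62 0 0 0 0.3; 0 0 0.62 0 0 0 0.3; 0 0 0.62 0 0 0 0.3", newtons=40)

```text
time_s: 5.1
eef_pos: [512.8, 18.6, 38.6]
ee_rot: [0.001, 0.004, 1.0, -0.0]
force: [-1.5, 3.0, 8.8]
grip_width: 0.581
```

drive_tool(series="0 0 -0.3 0 0 0 0.3; 0 0 -0.6 0 0 0 0.3; 0 0.2 -0.7 0 0 0 0.3; 0.1 0.5 -0.7 0 0 0 0.3; 0.2 0.8 -0.7 0 0 0 0.3; 0.2 1 -0.7 0 0 0 0.3; 0.2 1 -0.7 0 0 0 0.3")

```text
time_s: 5.8
eef_pos: [488.8, 141.3, 122.8]
ee_rot: [0.001, 0.002, 1.0, 0.0]
force: [-0.2, -0.7, -4.7]
grip_width: 0.577
```

drive_tool(series="0.1 0.3 0 0 0 0 0.3; 0.2 0.6 0 0 0 0 0.3; 0.2 0.9 0 0 0 0 0.3; 0.2 1 0 0 0 0 0.3; 0.2 1 0 0 0 0 0.3")

```text
time_s: 6.3
eef_pos: [465.2, 262.1, 122.7]
ee_rot: [0.001, 0.001, 1.0, -0.0]
force: [0.3, -1.0, -5.3]
grip_width: 0.579
```

drive_tool(series="0.1 0.3 0 0 0 0 0.3; 0.1 0.55 0 0 0 0 0.3; 0.1 0.75 0 0 0 0 0.3; 0.1 0.75 0 0 0 0 0.3; 0.1 0.75 0 0 0 0 0.3")

```text
time_s: 6.8
eef_pos: [453.8, 350.9, 122.4]
ee_rot: [0.001, 0.002, 1.0, -0.0]
force: [0.3, -0.6, -5.3]
grip_width: 0.575
```

Run:
```python
from h import *
p=eyes.capture('wrist');save(p,'w2.png');s=telemetry.sense();print(s['eef_pos'],s['force'],s['grip_width'],s['time_s'])
```

```text
[453.86141391 350.65257453 122.48443141] [-0.25255522  0.05377967 -5.06736773] 0.5794726720435801 6.85
```

View pics/w2.png

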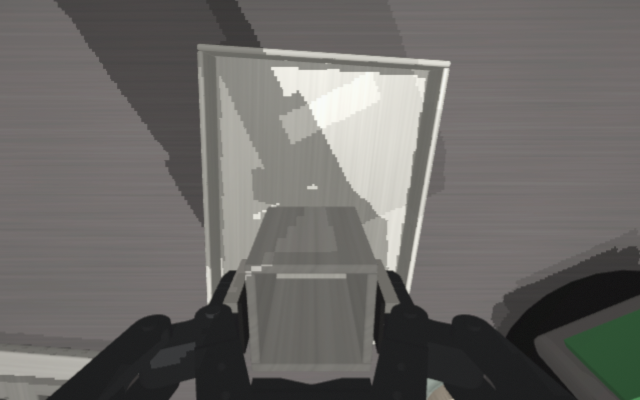

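The tube is held square and sits over the tray (tray edges at x≈205 and 445). I'll lower it slowly and release.

drive_tool(series="0 0 0.3 0 0 0 0.3; 0 0 0.5 0 0 0 0.3; 0 0 0.58 0 0 0 0.3; 0 0 0.62 0 0 0 0.3; 0 0 0.64 0 0 0 0.3; 0 0 0.65 0 0 0 0.3; 0 0 0.66 0 0 0 0.3; 0 0 0.66 0 0 0 0.3; 0 0 0.66 0 0 0 0.3")

```text
time_s: 7.75
eef_pos: [454.1, 350.7, 43.7]
ee_rot: [0.001, 0.002, 1.0, -0.0]
force: [0.2, -0.0, -3.8]
grip_width: 0.574
```

drive_tool(series="0 0 0.015 0 0 0 0.3; 0 0 0.015 0 0 0 0.3; 0 0 0.015 0 0 0 0.8; 0 0 0.015 0 0 0 0.85; 0 0 0.015 0 0 0 0.85; 0 0 0.015 0 0 0 0.85; 0 0 -0.3 0 0 0 0.85; 0 0 -0.7 0 0 0 0.85; 0 0 -1 0 0 0 0.85; 0 0 -1 0 0 0 0.85")

```text
time_s: 8.75
eef_pos: [455.8, 351.8, 168.9]
ee_rot: [0.005, 0.002, 1.0, 0.002]
force: [0.6, -0.5, -0.2]
grip_width: 0.852
```

Run:
```python
from h import *
p=eyes.capture('wrist');a=p['frame']
t=eyes.capture('top')['frame'][200:330,140:360]
im=np.vstack([cv2.resize(a,(480,300)),cv2.resize(t,(480,284))])
cv2.imwrite('pics/w3.png',im[:,:,::-1]);s=telemetry.sense();print(s['eef_pos'],s['force'],s['grip_width'],s['time_s'])
```

```text
[453.89847121 350.78035746 163.79093359] [ 0.32653095 -0.08990258  0.89264373] 0.8529769312387901 8.85
```

View pics/w3.png

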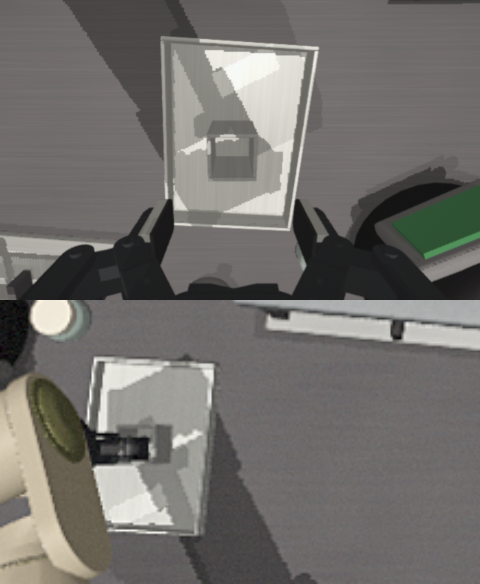

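The tube stands upright near the tray's centre and is released. Next I go to the pre-grasp pose with a 35° lean.

drive_tool(series="0 -0.4 0 0 0 0 0.7; 0 -0.8 0 0 0 0 0.6; 0 -1 0 0 0 0 0.6; 0 -1 0 0 0 0 0.6")

```text
time_s: 9.25
eef_pos: [452.9, 228.3, 162.4]
ee_rot: [-0.0, 0.004, 1.0, -0.001]
force: [1.1, 0.2, 0.2]
grip_width: 0.601
```

drive_tool(series="0 -0.4 -0.1 0 -0.25 0.1 0.6; 0 -0.8 -0.3 0 -0.5 0.2 0.6; 0 -1 -0.3 0 -0.75 0.2 0.6; 0 -1 -0.3 0 -0.9 0.2 0.6; 0 -1 -0.3 0 -0.9 0.2 0.6")

```text
time_s: 9.75
eef_pos: [450.5, 108.4, 197.2]
ee_rot: [0.222, 0.053, 0.974, -0.001]
force: [0.2, -0.5, -0.8]
grip_width: 0.599
```

```bash
cat >> h.py <<'E'
YAW=-5.9
def lean(deg=35,yaw=YAW):
    a=np.radians(deg);c,s=np.cos(a),np.sin(a)
    return R.from_euler('z',yaw,degrees=True)*R.from_matrix(np.array([[-c,0,s],[0,1,0],[-s,0,-c]]))
E
python3 - <<'E'
from h import *
s=telemetry.sense();print(s['eef_pos'],s['time_s']);print(row([544,27,138],lean()))
E
```

```text
[450.51745346 108.44938632 197.22798698] 9.75
[-0.555 -0.604  0.799  0.035 -0.328 -0.024]
```

drive_tool(series="-0.1 -0.3 0 0 -0.15 0 0.6; -0.3 -0.6 0.2 0.035 -0.33 0 0.6; -0.5 -0.6 0.5 0.035 -0.33 0 0.6; -0.55 -0.6 0.8 0.035 -0.33 0 0.6; -0.55 -0.6 0.8 0.035 -0.33 0 0.6; -0.55 -0.6 0.8 0.035 -0.33 0 0.6")

```text
time_s: 10.35
eef_pos: [543.6, 28.4, 136.4]
ee_rot: [0.299, 0.054, 0.953, -0.014]
force: [-0.3, 0.1, 0.6]
grip_width: 0.596
```

Run:
```python
from h import *
p=eyes.capture('wrist');save(p,'w4.png',None,1.25);s=telemetry.sense();print(s['eef_pos'],s['time_s'],s['force']);print(row([612.7,20,39.7],lean()))
print(proj(p,[[602,21,73],[602,21,55],[803,-10,78],[768,18,78],[617,19.5,73],[587,22.6,73]])*1.25)
```

```text
[543.65314209  28.35686221 137.62223861] 10.4 [-0.11848547 -0.03056564 -0.22212285]
[-0.008 -0.01   1.001  0.    -0.002 -0.022]
[[387.11289719 286.54024194]
 [386.98375508 261.71199065]
 [378.89261496 406.86522403]
 [405.02540868 393.0660768 ]
 [387.46776654 300.06379861]
 [386.9006856  271.60466954]]
```

View pics/w4.png

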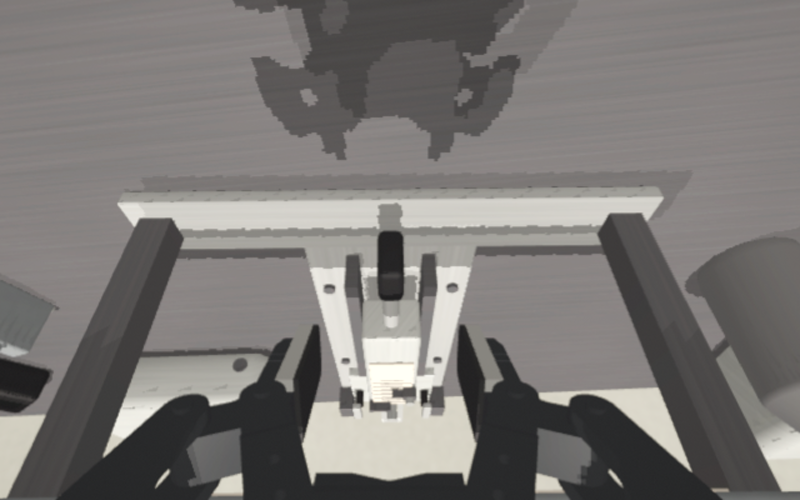

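The grip (black) is at about (390,232–300), within 2 px of the prediction, and the posts and lamp bar are clear of the fingers. I'll move in along the tool axis and close.

drive_tool(series="0 0 0.25 0 0 0 0.6; 0 0 0.5 0 0 0 0.6; 0 0 0.7 0 0 0 0.6; 0 0 0.85 0 0 0 0.6; 0 0 0.95 0 0 0 0.6; 0 0 1 0 0 0 0.6; 0 0 1 0 0 0 0.6")

```text
time_s: 11.1
eef_pos: [612.3, 21.7, 40.0]
ee_rot: [0.3, 0.054, 0.952, -0.014]
force: [0.3, -0.3, 0.3]
grip_width: 0.599
```

drive_tool(series="0 0 0 0 0 0 0.1; 0 0 0 0 0 0 0; 0 0 0 0 0 0 0; 0 0 0 0 0 0 0; 0 0 0 0 0 0 0; 0 0 0 0 0 0 0; 0 0 0 0 0 0 0", newtons=60)

```text
time_s: 11.8
eef_pos: [612.8, 22.1, 40.9]
ee_rot: [0.301, 0.053, 0.952, -0.014]
force: [-0.4, 6.5, 6.0]
grip_width: 0.179
```

```bash
cat > st.py <<'E'
from h import *
p=eyes.capture('top');save(p,'x.png',(280,95,360,230),4.4)
s=telemetry.sense();y=np.radians(YAW);xd=np.array([np.cos(y),np.sin(y),0])
F=[]
for i in range(1): F.append(s['force'])
print(s['eef_pos'],s['time_s'],s['force'],'along x:',s['force']@xd,'pos along',s['eef_pos']@xd,s['grip_width'])
print('unit stand-x in tool', np.round(rot().inv().apply(xd),3))
E
python3 st.py
```

```text
[612.83098556  22.07705316  40.92008007] 11.85 [0.12932548 5.80590108 6.17522208] along x: -0.4681628779779581 pos along 607.3153514555636 0.18026029926240114
unit stand-x in tool [-0.818  0.007  0.575]
```

Gripped at 15.3 mm opening. I'll pull slowly to take up the free play.

drive_tool(series="0.014 0 -0.010 0 0 0 0; 0.027 0 -0.019 0 0 0 0; 0.041 0 -0.029 0 0 0 0; 0.055 0 -0.038 0 0 0 0; 0.068 0 -0.048 0 0 0 0; 0.082 0 -0.058 0 0 0 0; 0.095 0 -0.067 0 0 0 0; 0.109 0 -0.077 0 0 0 0; 0.109 0 -0.077 0 0 0 0; 0.109 0 -0.077 0 0 0 0")

```text
time_s: 12.85
eef_pos: [596.8, 23.8, 41.0]
ee_rot: [0.301, 0.053, 0.952, -0.014]
force: [-0.3, 2.3, 2.6]
grip_width: 0.178
```

```bash
python3 st.py; cp pics/x.png pics/x1.png
```

```text
[596.87563538  23.81170677  41.00385613] 12.9 [-0.7176224   2.02220216  3.34272481] along x: -0.9216883150807152 pos along 591.2662102401476 0.17831049830304418
unit stand-x in tool [-0.818  0.007  0.575]
```

drive_tool(series="0.010 0 -0.007 0 0 0 0; 0.020 0 -0.014 0 0 0 0; 0.027 0 -0.019 0 0 0 0; 0.027 0 -0.019 0 0 0 0")

```text
time_s: 13.3
eef_pos: [592.8, 24.3, 41.0]
ee_rot: [0.301, 0.053, 0.952, -0.014]
force: [-1.2, 1.9, 4.1]
grip_width: 0.179
```

drive_tool(series="0.010 0 -0.007 0 0 0 0; 0.020 0 -0.014 0 0 0 0; 0.027 0 -0.019 0 0 0 0; 0.027 0 -0.019 0 0 0 0")

```text
time_s: 13.7
eef_pos: [588.6, 24.7, 41.0]
ee_rot: [0.301, 0.053, 0.952, -0.014]
force: [-0.0, 1.4, 1.7]
grip_width: 0.178
```

drive_tool(series="0.007 0 -0.005 0 0 0 0; 0.014 0 -0.010 0 0 0 0; 0.020 0 -0.014 0 0 0 0; 0.020 0 -0.014 0 0 0 0")

```text
time_s: 14.1
eef_pos: [585.8, 25.0, 41.0]
ee_rot: [0.301, 0.053, 0.952, -0.014]
force: [3.5, 1.7, 0.2]
grip_width: 0.179
```

drive_tool(series="0.007 0 -0.005 0 0 0 0; 0.014 0 -0.010 0 0 0 0; 0.020 0 -0.014 0 0 0 0; 0.020 0 -0.014 0 0 0 0")

```text
time_s: 14.5
eef_pos: [582.8, 25.3, 41.0]
ee_rot: [0.301, 0.053, 0.952, -0.014]
force: [3.9, 1.8, -0.7]
grip_width: 0.181
```

```bash
python3 st.py; cp pics/x.png pics/x2.png
```

```text
[582.86405143  25.27448952  40.9916868 ] 14.55 [ 3.7234922   0.88240237 -0.46338194] along x: 3.613063802496449 pos along 577.178485054915 0.17733807414053684
unit stand-x in tool [-0.818  0.007  0.575]
```

View pics/x2.png

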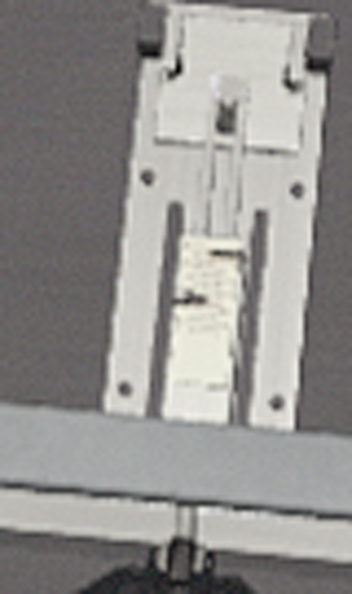

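Pointer blade at about (224,252) and clip tooth at about (195,299) in this crop; the spring pull has started. I'll measure the gap at subpixel level along the stand's x.

```bash
cat > gap.py <<'E'
from h import *
from scipy.ndimage import map_coordinates
xd=np.array([np.cos(np.radians(YAW)),np.sin(np.radians(YAW)),0]);yd=np.array([-xd[1],xd[0],0])
O=np.array([615.2,19.8,0])+167.5*xd
def prof(g,p,y,xs):
    uv=proj(p,O+xs[:,None]*xd+y*yd+np.array([0,0,78]))
    return map_coordinates(g,[uv[:,1],uv[:,0]],order=1)
def gap(verbose=True):
    p=eyes.capture('top');g=p['frame'].mean(2)
    xs=np.arange(-50,40,.5);out=[]
    for ys in((-14,-11,-8),(8,11,14)):
        for y in ys:
            f=prof(g,p,y,xs);b=np.median(f);w=np.clip(b-25-f,0,None)
            i=w.argmax();m=np.abs(xs-xs[i])<5
            out.append((y,round((w[m]*xs[m]).sum()/max(w[m].sum(),1e-6),2),round(f.min()),round(b)))
    print(out)
    s=telemetry.sense();print(s['time_s'],'Fx',round(s['force']@xd,2),'pos',round(s['eef_pos']@xd,2),s['eef_pos'])
if __name__=='__main__': gap()
E
python3 gap.py
python3 gap.py
```

```text
[(-14, np.float64(-7.21), 118, 201), (-11, np.float64(-7.25), 109, 201), (-8, np.float64(-7.07), 93, 200), (8, np.float64(-39.29), 95, 188), (11, np.float64(-39.16), 91, 200), (14, np.float64(-40.08), 57, 197)]
14.6 Fx 3.33 pos 577.25 [582.93491661  25.28145782  41.05108526]
[(-14, np.float64(-7.24), 125, 199), (-11, np.float64(-7.2), 105, 201), (-8, np.float64(-7.03), 90, 200), (8, np.float64(-39.36), 94, 189), (11, np.float64(-39.21), 89, 199), (14, np.float64(-40.09), 51, 196)]
14.65 Fx 2.86 pos 577.25 [582.93846869  25.29157878  41.02266962]
```

Remaining gap is about 32 mm. I'll draw 26 mm and re-measure.

drive_tool(series="0.014 0 -0.010 0 0 0 0; 0.027 0 -0.019 0 0 0 0; 0.041 0 -0.029 0 0 0 0; 0.055 0 -0.038 0 0 0 0; 0.068 0 -0.048 0 0 0 0; 0.082 0 -0.058 0 0 0 0; 0.095 0 -0.067 0 0 0 0; 0.109 0 -0.077 0 0 0 0; 0.123 0 -0.086 0 0 0 0; 0.136 0 -0.096 0 0 0 0; 0.150 0 -0.105 0 0 0 0; 0.164 0 -0.115 0 0 0 0; 0.177 0 -0.125 0 0 0 0; 0.177 0 -0.125 0 0 0 0; 0.177 0 -0.125 0 0 0 0")

```text
time_s: 16.15
eef_pos: [557.5, 27.9, 41.1]
ee_rot: [0.301, 0.054, 0.952, -0.014]
force: [11.7, 0.1, -6.1]
grip_width: 0.179
```

```bash
python3 gap.py; sleep 0; python3 gap.py
```

```text
[(-14, np.float64(-32.78), 104, 200), (-11, np.float64(-32.79), 81, 210), (-8, np.float64(-32.95), 58, 202), (8, np.float64(-39.31), 95, 189), (11, np.float64(-39.16), 90, 199), (14, np.float64(-40.04), 60, 197)]
16.2 Fx 10.69 pos 551.68 [557.50024766  27.92622388  41.11282858]
[(-14, np.float64(-32.78), 102, 200), (-11, np.float64(-32.79), 82, 209), (-8, np.float64(-32.97), 55, 202), (8, np.float64(-39.41), 92, 190), (11, np.float64(-39.19), 86, 200), (14, np.float64(-40.08), 58, 196)]
16.25 Fx 10.49 pos 551.64 [557.46629663  27.94849215  41.09269971]
```

drive_tool(series="0.010 0 -0.007 0 0 0 0; 0.020 0 -0.014 0 0 0 0; 0.030 0 -0.021 0 0 0 0; 0.040 0 -0.028 0 0 0 0; 0.044 0 -0.031 0 0 0 0; 0.044 0 -0.031 0 0 0 0")

```text
time_s: 16.85
eef_pos: [551.3, 28.6, 41.3]
ee_rot: [0.3, 0.054, 0.952, -0.014]
force: [13.2, -1.3, -14.5]
grip_width: 0.177
```

```bash
python3 gap.py; cp pics/x.png /dev/null; python3 -c "
from st import *"
```

```text
[(-14, np.float64(-38.32), 94, 201), (-11, np.float64(-38.54), 99, 207), (-8, np.float64(-38.79), 73, 197), (8, np.float64(-39.35), 95, 189), (11, np.float64(-39.19), 87, 200), (14, np.float64(-40.07), 58, 196)]
16.9 Fx 13.17 pos 545.5 [551.36211235  28.60052062  41.30625581]
[551.39415632  28.58730221  41.33162285] 16.95 [ 13.59960756  -1.26471756 -14.90329099] along x: 13.657571482193033 pos along 545.5347593204306 0.17743095457949745
unit stand-x in tool [-0.82   0.009  0.572]
```

View pics/x.png

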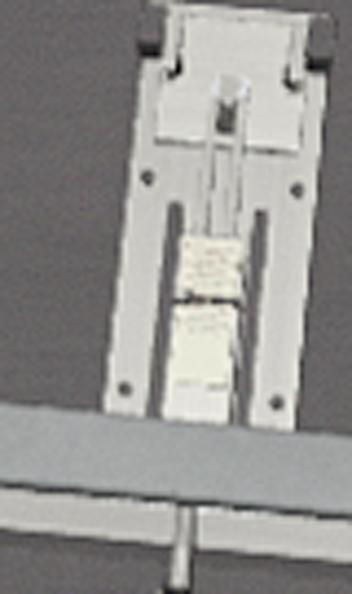

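Pointer and clip now form a single line (gap about 0.7 mm). I'll hold for over 2 s.

drive_tool(series="0.004 0 -0.003 0 0 0 0; 0.004 0 -0.003 0 0 0 0; 0.004 0 -0.003 0 0 0 0; 0.004 0 -0.003 0 0 0 0; 0.004 0 -0.003 0 0 0 0; 0.004 0 -0.003 0 0 0 0; 0.004 0 -0.003 0 0 0 0; 0.004 0 -0.003 0 0 0 0; 0.004 0 -0.003 0 0 0 0; 0.004 0 -0.003 0 0 0 0; 0.004 0 -0.003 0 0 0 0; 0.004 0 -0.003 0 0 0 0; 0.004 0 -0.003 0 0 0 0; 0.004 0 -0.003 0 0 0 0; 0.004 0 -0.003 0 0 0 0; 0.004 0 -0.003 0 0 0 0; 0.004 0 -0.003 0 0 0 0; 0.004 0 -0.003 0 0 0 0; 0.004 0 -0.003 0 0 0 0; 0.004 0 -0.003 0 0 0 0")

```text
time_s: 18.95
eef_pos: [551.2, 28.6, 41.2]
ee_rot: [0.3, 0.054, 0.952, -0.014]
force: [13.4, -0.0, -10.6]
grip_width: 0.177
```

```bash
for i in 1 2 3 4 5 6; do python3 gap.py; done; python3 -c "
from h import *
print(rot().as_euler('zyx',degrees=True), lean().as_euler('zyx',degrees=True), row(telemetry.sense()['eef_pos'],lean()))"
```

```text
[(-14, np.float64(-38.31), 99, 200), (-11, np.float64(-38.54), 98, 206), (-8, np.float64(-38.71), 82, 199), (8, np.float64(-39.36), 93, 188), (11, np.float64(-39.15), 87, 199), (14, np.float64(-40.06), 56, 198)]
19.0 Fx 14.06 pos 545.32 [551.17604496  28.5818709   41.19006389]
[(-14, np.float64(-38.33), 94, 201), (-11, np.float64(-38.51), 99, 206), (-8, np.float64(-38.72), 77, 199), (8, np.float64(-39.28), 96, 188), (11, np.float64(-39.14), 91, 200), (14, np.float64(-40.03), 59, 196)]
19.05 Fx 12.56 pos 545.32 [551.17705105  28.56530175  41.20308838]
[(-14, np.float64(-38.33), 96, 200), (-11, np.float64(-38.57), 94, 207), (-8, np.float64(-38.7), 79, 199), (8, np.float64(-39.38), 95, 189), (11, np.float64(-38.92), 92, 200), (14, np.float64(-40.07), 57, 196)]
19.1 Fx 12.74 pos 545.31 [551.16317577  28.57991285  41.18192143]
[(-14, np.float64(-38.33), 94, 200), (-11, np.float64(-38.56), 95, 207), (-8, np.float64(-38.77), 79, 198), (8, np.float64(-39.3), 96, 189), (11, np.float64(-39.17), 90, 199), (14, np.float64(-40.09), 58, 197)]
19.15 Fx 12.66 pos 545.32 [551.17543074  28.55883872  41.19451162]
[(-14, np.float64(-38.34), 95, 201), (-11, np.float64(-38.55), 99, 206), (-8, np.float64(-38.76), 78, 198), (8, np.float64(-39.41), 94, 189), (11, np.float64(-39.19), 88, 199), (14, np.float64(-40.05), 58, 197)]
19.2 Fx 12.89 pos 545.31 [551.16874486  28.557532    41.19742432]
[(-14, np.float64(-38.33), 97, 200), (-11, np.float64(-38.54), 97, 207), (-8, np.float64(-38.71), 79, 199), (8, np.float64(-39.37), 96, 189), (11, np.float64(-39.16), 91, 199), (14, np.float64(-40.04), 57, 197)]
19.25 Fx 13.04 pos 545.33 [551.18577666  28.59010234  41.21181796]
[-172.17402954   34.68674092  175.90678529] [-172.80984672   34.78775743  175.88317208] [ 0.     0.     0.     0.    -0.004 -0.023]
```

drive_tool(series="-0.014 0 0.010 0 0 0 0; -0.027 0 0.019 0 0 0 0; -0.041 0 0.029 0 0 0 0; -0.055 0 0.038 0 0 0 0; -0.068 0 0.048 0 0 0 0; -0.082 0 0.057 0 0 0 0; -0.096 0 0.067 0 0 0 0; -0.109 0 0.076 0 0 0 0; -0.123 0 0.086 0 0 0 0; -0.137 0 0.095 0 0 0 0; -0.150 0 0.105 0 0 0 0; -0.164 0 0.114 0 0 0 0; -0.178 0 0.124 0 0 0 0; -0.191 0 0.134 0 0 0 0; -0.205 0 0.143 0 0 0 0; -0.218 0 0.153 0 0 0 0; -0.232 0 0.162 0 0 0 0; -0.246 0 0.172 0 0 0 0; -0.260 0 0.181 0 0 0 0; -0.273 0 0.191 0 0 0 0")

```text
time_s: 21.25
eef_pos: [590.6, 24.4, 41.0]
ee_rot: [0.299, 0.054, 0.953, -0.013]
force: [-0.4, 5.5, 2.4]
grip_width: 0.177
```

```bash
python3 gap.py
```

```text
[(-14, np.float64(0.59), 57, 208), (-11, np.float64(0.22), 69, 212), (-8, np.float64(-0.11), 60, 205), (8, np.float64(-34.39), 69, 204), (11, np.float64(-34.9), 76, 205), (14, np.float64(-36.59), 79, 200)]
21.3 Fx 1.07 pos 585.26 [590.89586682  24.34832249  41.0024877 ]
```

The case has begun sliding back and the gap is at its full 35 mm, so the rod is home. I'll release and retreat.

drive_tool(series="0 0 0 0 0 0 0.2; 0 0 0 0 0 0 0.4; 0 0 0 0 0 0 0.6; 0 0 0 0 0 0 0.6; 0 0 0 0 0 0 0.6; 0 0 0 0 0 0 0.6; 0 0 -0.2 0 0 0 0.6; 0 0 -0.5 0 0 0 0.6; 0 0 -0.8 0 0 0 0.6; 0 0 -1 0 0 0 0.6; 0 0 -1 0 0 0 0.6")

```text
time_s: 22.4
eef_pos: [522.7, 31.5, 142.0]
ee_rot: [0.301, 0.054, 0.952, -0.014]
force: [0.5, 0.4, -0.8]
grip_width: 0.604
```

```bash
python3 gap.py; python3 -c "
from h import *
p=eyes.capture('top');save(p,'end.png',(130,90,530,320),2)"
```

```text
[(-14, np.float64(0.87), 66, 206), (-11, np.float64(0.24), 73, 207), (-8, np.float64(0.05), 73, 210), (8, np.float64(-34.36), 67, 206), (11, np.float64(-34.57), 84, 204), (14, np.float64(-36.57), 83, 199)]
22.45 Fx 0.4 pos 516.95 [522.93958187  31.34285419 140.57340266]
```

View pics/end.png

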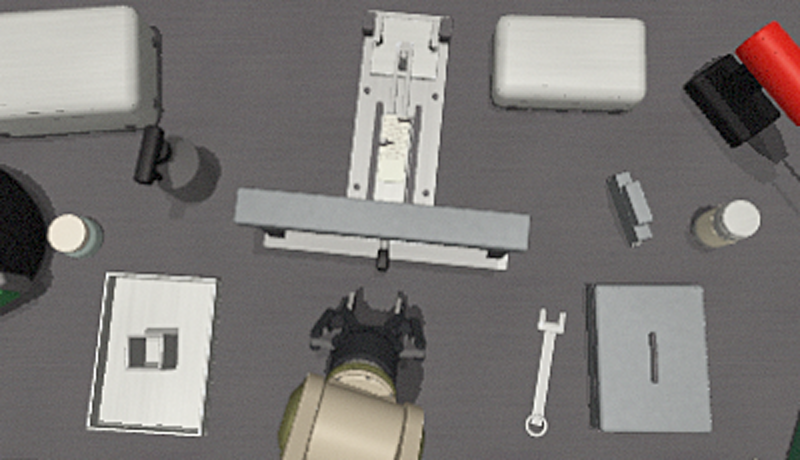

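The final view shows the tube standing in the middle of the tray (155,348), the pointer back home and the bystanders where they were.

```bash
python3 -c "
from h import *
print(ctrl.finish_job())"
```

```text
the job is handed in; nothing more can be done
None
```

The tube offcut is standing upright in the aluminium tray, and the gauge was drawn to the set clip, held and returned home. I then handed the job in at about 22.5 s; no verdict is reported.

- **Offcut:** I set it down near the tray's centre and let go. A close wrist view after release and the last overhead picture both show it upright.
- **Pull:** The pointer stopped about 0.7 mm short of the clip, measured in the overhead image. I held it there for more than 2 s with a steady pull of about 13 N. The pointer never passed the clip in any measurement.
- **Return:** I eased the rod back at 20 mm/s until the case itself started sliding back about 4 mm, which means the rod was home. The pointer was then back at about 35 mm from the clip, and it was still there after I released the grip.
- **Other objects:** The last overhead picture shows the bystanders where they started, judged by eye rather than measured.

Two readings were less certain. The first coarse estimate of the clip distance was 38 mm, against about 35 mm in the finer measurements, which I used. The wrist showed a vertical side load of up to about 15 N while pulling, well under the limit.

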